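Run steel balls through the hopper and hold its gate open

ROBOT

A 6-joint arm with a two-finger parallel gripper is mounted at the origin on the work surface. World frame = base frame: x ahead of the robot, y to its left, z up, the work surface at z = 0. Lengths are in m, angles in rad, forces in N, time in s.
With the tool pointing down it reaches from about 0.375 to 0.975 m from the base axis. Payload 3.8 kg.
Tool frame: the origin (TCP) lies midway between the tips of the shut fingers; the grasp point (between the pads) lies 19 mm behind it; z points along the fingers, y is the line along which they close (so a half turn about z gives the same grasp; the last joint's range is limited). The gripper opens to 88 mm and grips with 3 to 60 N. Pads are 18 mm wide; open, the fingers measure 123 mm over their backs; the gripper's body (75 mm by 187 mm) begins 45 mm behind the grasp point.
Start: joints at [-1.164, 0.264, 1.604, -0, 1.274, -0.037], TCP at [0.29, -0.61, 0.239] pointing down, gripper open.
Joint ranges: [-2.63, 2.63], [-0.94, 2.18], [0.31, 2.57], [-1.31, 4.45], [0, 2.66], [-2.55, 2.55]. Speed limits (rad/s): [2.57, 2.57, 3.14, 3.14, 3.14, 3.14].

INTERFACE

Orientations are given as a rotation vector (axis times angle).
In Python, from cell import manip, inverse_kinematics, cams, order gives the robot as it stands. Calls block until the motion is done:
- manip.move_pose(position, orientation): joint-space move of the TCP to a pose.
- manip.move_linear(position, rate=0.15, rot=None): straight line of the TCP; rot=None keeps the orientation; rate is the mean speed in m/s.
- manip.set_joints(angles): joint-space move.
- manip.set_gripper(opening, force=None): finger opening in m; force is the grip in N (None keeps the last); returns when the fingers have stopped.
- manip.dwell(seconds).
- inverse_kinematics(position, orientation): joint angles nearest the present ones, or None.
- manip.state(): the state.
- cams.capture(name): name is "side" or "top" or "wrist"; returns a dict with "image" (400x640x3 uint8, blue, green, red), "z_map" (400x640 float32, m along the optical axis (not along the pixel's ray), 0 where there is no reading), "intrinsics" (3x3 intrinsics, pixels), "k1" (the pictures are not rectified: a ray, as slopes to the right and down, at radius r is drawn at 1 + k1 r^2 times it, then the intrinsics apply), "position" and "orientation" of the camera in the world; the wrist camera has in their place "T_tool_cam" (4x4, takes a point from camera to tool coordinates, whose origin is the TCP and whose axes are the flange's). Camera axes: x right, y down, z forward; pixel columns grow to the right and rows downward; lengths in m; the calibration is good to about 2 mm. A picture is of the moment at which its call begins: read the wrist's pose just before it.
A pose or a line that the arm cannot do raises manip.IKError and nothing moves.
- order.close_job(): hands the job in; it is judged then, once.
The state is a dict: "clock": time; "joint_pos": joint angles; "joint_velocities": joint speeds; "tau": joint torques, N m; "tool_pos": TCP position; "tcp_rot": TCP orientation; "contact_force": force on the tool from outside, world axes, zero at the start; "moment": the same for the moment, N m; "gripper_width": finger opening in m; "grasp_force": force on a finger pad.
Only numpy, scipy, OpenCV 4.12 (cv2) and the standard library are available. Lean on these libraries where they do the work, as an engineer would, in place of code of your own. Each camera call takes 0.05 s, during which the arm holds its last target. There are 200 camera calls.

TASK

Pour all six steel balls from the scoop into the top of the hopper and set the scoop back upright on the bench. Then tug the hopper's gate up by its handle: if it is caught, slide the bolt knob beside the handle all the way to its other end to free it. Raise the gate nearly as far as it goes so that the balls run out into the tray, and finish still holding the gate up by its handle; leave the other things on the bench alone.

Things in the scene. Friction and masses are not known exactly. Their poses are not given: they have to be found in the camera images.
- scoop: aluminium pouring scoop, 110 mm long (x -73 to +37 mm), 72 mm wide, walls 36 mm high and 3 mm thick, 0.14 kg. Origin: on its underside below the handle bar; z up. A flat floor (x -26 to +36 mm), closed back at +x; at -x the floor rises at 22 degrees to an open lip, so tipping the lip down by about 45 degrees from level empties it. It stands loose on the bench, its lip towards the robot within 30 degrees
- scoop_bar (a point): middle of the scoop's black handle bar, 75 mm above its underside: a bar along the scoop's y, 10 mm thick (x), 14 mm high, 66 mm free between its two side straps; pinch it across x from above
- scoop_lip (a point): middle of the scoop's pouring lip, 72 mm before (-x) and 22 mm above the scoop's origin, 66 mm wide
- hopper: fixed aluminium parts hopper on the bench. Origin: on the bench below the bin's middle, z up; the outlet, gate, hood and tray are on its -x side, which looks towards the world's -y within 20 degrees. Bin: walls 5 mm thick and 130 mm high; its floor slopes down to the gate. Grey hood: a box across the outlet, 214 mm along y, x -105 to -53 mm at its ends, top 135 mm above the bench
- mouth (a point): centre of the hopper's open top, 130 mm above the bench; opening 120 mm (hopper x) by 104 mm (hopper y). The gate handle and bolt knob stand beyond its -x edge, up to 175 mm above the bench
- tray (a point): middle of the floor of the steel tray fixed before the outlet; 121 mm (hopper x) by 132 mm (hopper y) inside, walls 40 mm high
- gate_handle (a point): middle of the gate's handle, a black bar along the hopper's y, 44 mm long, 10 mm thick (hopper x), 16 mm high, 165 mm above the bench when shut, 30 mm over the hood; pinch it across the hopper's x from above and pull straight up. It moves with the gate
- gate (a joint): the gate's height: 0 shut, 0.045 m fully up. Weight and spring pull it shut with 5 to 6.5 N and it drops when let go. If the bolt catches it, it rises about 4 mm and stops dead; otherwise it rises freely
- bolt_knob (a point): middle of the round black bolt knob, 16 mm across and 22 mm high, 162 mm above the bench when the gate is shut; it stands beside the handle, 55 to 85 mm along the hopper's +y from it, and rides up with the gate
- bolt (a joint): the bolt's place: 0 at the end near the handle, 0.030 m at the far end (it slides along the hopper's +y); starts within 3 mm of 0 and stays where it is left, about 1.5 N moves it. At one of its two ends it catches the gate, at the other it is free; which end differs from run to run, is hidden in the hood and is learned only by tugging. Slide it with the gate shut (let the gate down first)
- ball0_center (a point): centre of a steel ball, 16 mm across, 17 g; starts in the scoop
- ball1_center (a point): centre of a steel ball, 16 mm across, 17 g; starts in the scoop
- ball2_center (a point): centre of a steel ball, 16 mm across, 17 g; starts in the scoop
- ball3_center (a point): centre of a steel ball, 16 mm across, 17 g; starts in the scoop
- ball4_center (a point): centre of a steel ball, 16 mm across, 17 g; starts in the scoop
- ball5_center (a point): centre of a steel ball, 16 mm across, 17 g; starts in the scoop
- tape: bystander: roll of pale tape lying flat, 90 mm across, 20 mm high; origin under its middle
- jar: bystander: closed white jar, 50 mm across, 85 mm high; origin under its middle
- brush: bystander: wooden block brush, 150 by 50 mm, 32 mm high; origin under its middle
- driver: bystander: black-handled screwdriver lying down; origin under its middle
- mouse: bystander: black computer mouse, 105 by 60 mm, 31 mm high; origin under its middle
Not all that is in view belongs to the job. There is more than one size of the scoop; the one meant has the size given above.

How it is judged:
By the outcome, as a careful person would: the job done as asked, in the order asked, and still so for the second after the job is handed in, while the arm keeps its last pose, push and grip.
It also fails if it takes over 69 s, if anything falls off the work surface, if the arm or the gripper's body presses on something with over 40 N, if the wrist force passes 120 N, or if a joint passes its speed limit or range.

## Working session

There is one attempt and no reset: what is moved stays moved. The work goes in short steps, each a Python script; the robot and the scene stay as the last script left them, time stands still between calls to the robot, and variables do not carry over. Pictures are saved under pics/ and viewed, at most 10 in all, crops included, and the job is handed in when it is done.

```bash
ls; mkdir -p pics; cat > h.py <<'E'
import numpy as np, cv2
from scipy.spatial.transform import Rotation as R
from cell import manip, inverse_kinematics, cams, order
def cap(name, png=None):
    s=manip.state(); c=cams.capture(name)
    if name=="wrist":
        T=np.eye(4);T[:3,:3]=R.from_rotvec(s["tcp_rot"]).as_matrix();T[:3,3]=s["tool_pos"];c["T"]=T@np.array(c["T_tool_cam"])
    else:
        T=np.eye(4);o=np.array(c["orientation"]);T[:3,:3]=o if o.shape==(3,3) else R.from_rotvec(o).as_matrix();T[:3,3]=c["position"];c["T"]=T
    if png: cv2.imwrite("pics/"+png,c["image"]); np.savez("pics/"+png[:-4]+".npz",**{k:np.array(v) for k,v in c.items()})
    return c
def load(png): return dict(np.load("pics/"+png[:-4]+".npz"))
def rays(c,uv):
    K=np.array(c["intrinsics"]);uv=np.atleast_2d(np.float64(uv))
    return cv2.undistortPoints(uv[:,None],K,np.array([float(c["k1"]),0,0,0,0]))[:,0]
def pt(c,u,v):           # depth point
    z=float(c["z_map"][int(v),int(u)]);a=rays(c,(u,v))[0]
    return (c["T"]@[a[0]*z,a[1]*z,z,1])[:3]
def ray(c,u,v):
    a=rays(c,(u,v))[0];d=c["T"][:3,:3]@[a[0],a[1],1];return c["T"][:3,3],d/np.linalg.norm(d)
def atz(c,u,v,z):
    o,d=ray(c,u,v);return o+d*(z-o[2])/d[2]
def cloud(c):
    h,w=c["z_map"].shape;V,U=np.mgrid[:h,:w];a=rays(c,np.c_[U.ravel(),V.ravel()]);z=c["z_map"].ravel().astype(float)
    P=np.c_[a*z[:,None],z,]@c["T"][:3,:3].T+c["T"][:3,3];P[z==0]=np.nan;return P.reshape(h,w,3)
def proj(c,P):
    q=(np.asarray(P)-c["T"][:3,3])@c["T"][:3,:3];x=q[:2]/q[2];f=1+float(c["k1"])*(x@x);return (np.array(c["intrinsics"])@[*(x*f),1])[:2]
def tri(ab):
    A=0;b=0
    for c,u,v in ab:
        o,d=ray(c,u,v);M=np.eye(3)-np.outer(d,d);A=A+M;b=b+M@o
    p=np.linalg.solve(A,b);return p
def down(yaw,tilt=0):   # tool z down, tool y at world angle yaw (yaw=-pi/2 -> +x... )
    y=np.array([np.cos(yaw),np.sin(yaw),0]);z=np.array([0,0,-1.]);return np.c_[np.cross(y,z),y,z]
E
python3 - <<'E'
from h import *
print(manip.state())
for n in("top","side"):
    c=cap(n,n+"0.png");print(n,c["T"].round(3).tolist(),c["intrinsics"],c["k1"])
E
```

```text
pics
{'clock': 0.0, 'joint_pos': array([-1.16387614e+00,  2.64736229e-01,  1.60535945e+00, -1.56331157e-05,
        1.27367182e+00, -3.68977412e-02]), 'joint_velocities': array([ 2.30112237e-03,  3.84791412e-04, -9.12249632e-04, -1.09620571e-04,
       -6.78962485e-05, -7.51555298e-05]), 'tau': array([ 1.10936104e-03, -5.02119148e+01, -3.56873059e+01,  7.26146065e-02,
        2.95647013e-02, -1.70048065e-04]), 'tool_pos': array([ 0.28955762, -0.60896677,  0.23740725]), 'tcp_rot': array([-3.06247363e+00, -6.90977088e-01,  6.51072844e-04]), 'contact_force': array([-0.14899926,  0.31947138, -0.87696237]), 'moment': array([0.01438938, 0.0485718 , 0.00468663]), 'grasp_force': 0.0, 'gripper_width': 0.08817938578605622}
top [[0.027, -0.994, 0.104, 0.462], [-1.0, -0.026, 0.015, -0.055], [-0.012, -0.104, -0.994, 1.197], [0.0, 0.0, 0.0, 1.0]] [[370.16482866   0.         321.07299164]
 [  0.         370.16482866 203.43937601]
 [  0.           0.           1.        ]] 0.009821145177528637
side [[0.967, -0.204, 0.15, 0.325], [-0.253, -0.754, 0.606, -1.003], [-0.01, -0.624, -0.781, 1.359], [0.0, 0.0, 0.0, 1.0]] [[507.22119091   0.         320.46664959]
 [  0.         507.22119091 199.57725092]
 [  0.           0.           1.        ]] -0.020433048468739532
```

View pics/top0.png

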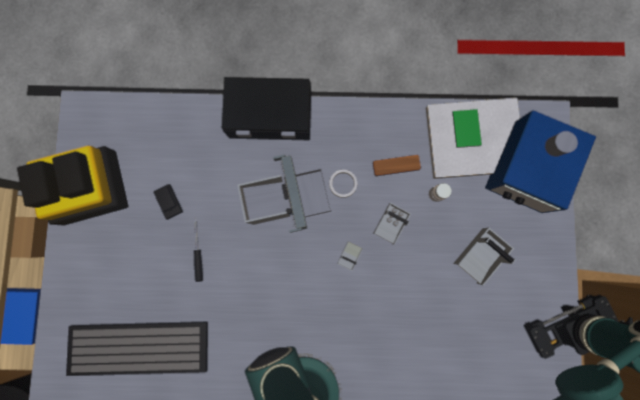

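View pics/side0.png

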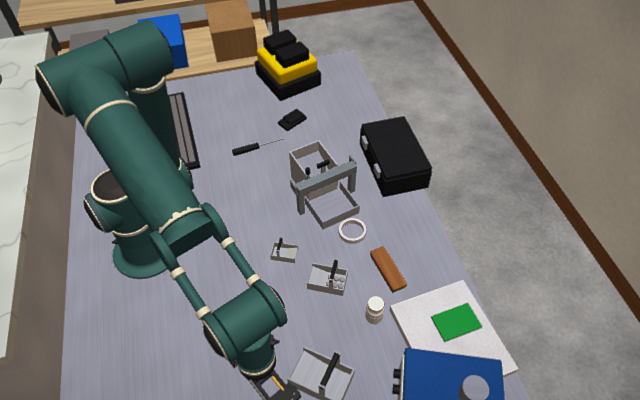

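Top view: the scoop with balls is at about (392,222), the smaller one at (349,255) and the larger at (485,255). The hopper bin is at (265,198), the hood at (290,193) and the tray at (313,192). I'll get rough positions by depth, then use the wrist camera from near.

```bash
python3 - <<'E'
from h import *
t=load("top0.png");s=load("side0.png")
for n,u,v in[("bar",398,212),("floor",388,232),("mouth",265,198),("hood a",285,158),("hood b",298,228),("tray",313,192),("handle",286,193),("jar",441,192),("small",349,255)]: print(n,pt(t,u,v).round(3))
a=cv2.resize(t["image"][140:270,220:460],None,fx=3.3,fy=3.3,interpolation=cv2.INTER_CUBIC)
cv2.imwrite("pics/topc.png",a)
# camera mount of wrist
c=cap("wrist"); print(np.array(c["T_tool_cam"]).round(3).tolist(), c["intrinsics"][0][0],c["k1"])
E
```

```text
bar [ 0.566 -0.286  0.003]
floor [ 0.5   -0.253  0.011]
mouth [0.594 0.137 0.057]
hood a [0.703 0.07  0.136]
hood b [0.5   0.025 0.138]
tray [ 0.623 -0.01   0.005]
handle [0.595 0.059 0.175]
jar [ 0.622 -0.399  0.085]
small [ 0.424 -0.131  0.003]
[[-0.001, -0.95, -0.311, 0.081], [1.0, -0.001, -0.001, 0.001], [0.0, -0.311, 0.95, -0.146], [0.0, 0.0, 0.0, 1.0]] 278.567409143644 -0.039867180986700355
```

View pics/topc.png

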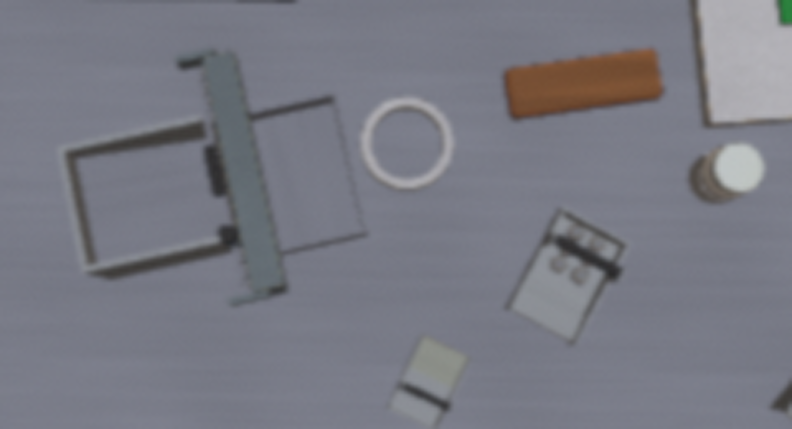

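In the crop the target scoop measures about 111 x 74 mm (back end at crop (592,228), lip at (540,325)). The gate handle is at crop (215,170) and the knob at (228,235). Next I take wrist views over the scoop and fit the hopper from the cloud.

```bash
python3 - <<'E'
from h import *
t=load("top0.png");P=cloud(t)
m=(P[...,2]>.13)&(P[...,2]<.145)&(abs(P[...,0]-.6)<.14)&(abs(P[...,1]-.1)<.14)
hood=m&(P[...,1]<.1)
for nm,mm in(("hood",(P[...,2]>.132)&m),("bench?",m)):
    q=P[mm];print(nm,len(q),np.nanmedian(q[:,2]),cv2.minAreaRect(np.float32(q[:,:2])))
m=(P[...,2]>.105)&(P[...,2]<.2)&(abs(P[...,0]-.6)<.14)&(abs(P[...,1]-.1)<.14)
print(cv2.minAreaRect(np.float32(P[m][:,:2])))
q=P[(P[...,2]>.155)&(P[...,2]<.2)&(abs(P[...,0]-.6)<.14)&(abs(P[...,1]-.1)<.14)];print(q.round(3).tolist())
a=np.radians(-28)
p=np.array([.52,-.27,.25])
manip.move_pose(p,R.from_matrix(down(a)).as_rotvec());print(manip.state()["clock"])
c=cap("wrist","w1.png")
manip.move_linear(p+[0.0,.09,-.0],.3);d=cap("wrist","w2.png");print(manip.state()["clock"])
cv2.imwrite("pics/w12.png",np.vstack([c["image"][:300],d["image"][:300]]))
E
```

```text
hood 803 0.13527484877030527 ((0.5893005132675171, 0.1099754124879837), (0.22536900639533997, 0.17043697834014893), 14.272008895874023)
bench? 936 0.13492286334400527 ((0.5893085598945618, 0.1101471558213234), (0.22536489367485046, 0.1708499789237976), 14.221683502197266)
((0.589093804359436, 0.11032295972108841), (0.22561295330524445, 0.17122817039489746), 14.264369010925293)
[[0.62, 0.071, 0.176], [0.621, 0.069, 0.172], [0.622, 0.066, 0.169], [0.622, 0.064, 0.165], [0.618, 0.071, 0.175], [0.618, 0.068, 0.175], [0.618, 0.066, 0.171], [0.619, 0.063, 0.17], [0.615, 0.071, 0.173], [0.615, 0.068, 0.174], [0.615, 0.065, 0.174], [0.616, 0.063, 0.172], [0.612, 0.071, 0.174], [0.612, 0.068, 0.174], [0.612, 0.065, 0.177], [0.612, 0.062, 0.174], [0.609, 0.068, 0.175], [0.61, 0.065, 0.173], [0.609, 0.062, 0.175], [0.612, 0.061, 0.16], [0.607, 0.068, 0.171], [0.606, 0.065, 0.176], [0.607, 0.062, 0.172], [0.607, 0.06, 0.171], [0.604, 0.068, 0.174], [0.604, 0.065, 0.171], [0.604, 0.062, 0.175], [0.604, 0.059, 0.173], [0.601, 0.068, 0.172], [0.601, 0.065, 0.173], [0.602, 0.062, 0.171], [0.601, 0.0
[... 692 characters left out ...]
5], [0.58, 0.057, 0.161], [0.554, 0.052, 0.17], [0.554, 0.049, 0.173], [0.554, 0.046, 0.173], [0.551, 0.054, 0.174], [0.551, 0.051, 0.176], [0.551, 0.049, 0.175], [0.551, 0.046, 0.173], [0.551, 0.044, 0.172], [0.548, 0.055, 0.171], [0.548, 0.051, 0.176], [0.548, 0.049, 0.171], [0.549, 0.046, 0.171], [0.548, 0.043, 0.174], [0.546, 0.058, 0.17], [0.545, 0.054, 0.176], [0.545, 0.051, 0.176], [0.545, 0.049, 0.174], [0.546, 0.046, 0.173], [0.546, 0.043, 0.171], [0.547, 0.042, 0.159], [0.543, 0.054, 0.174], [0.543, 0.051, 0.174], [0.543, 0.049, 0.174], [0.543, 0.046, 0.17], [0.543, 0.043, 0.171], [0.54, 0.051, 0.174], [0.54, 0.049, 0.172], [0.54, 0.046, 0.172], [0.541, 0.044, 0.162]]
1.6667
2.2167
```

View pics/w12.png

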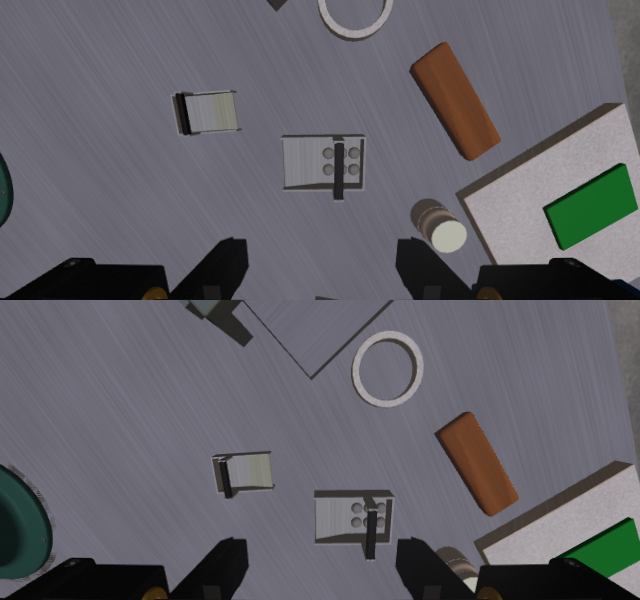

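w1 shows the scoop with six balls: bar centre near (339,170), lip edge u≈283, back u≈366. In w2 the bar is near (371,230). I'll fit the bar and rim from the wrist clouds and triangulate as a check.

```bash
python3 - <<'E'
from h import *
a=np.radians(-28)
W=[load("w1.png"),load("w2.png")]
def darkbar(c,u0,u1,v0,v1):
    g=c["image"][v0:v1,u0:u1].max(2);n,l,s,ce=cv2.connectedComponentsWithStats((g<60).astype(np.uint8));i=1+s[1:,4].argmax();return ce[i]+[u0,v0],s[i],cv2.minAreaRect(np.argwhere(l==i)[:,::-1].astype(np.float32))
for c,b in zip(W,[(325,352,130,210),(355,385,188,268)]):
    P=cloud(c);o=darkbar(c,*b);print(o)
    m=(P[...,2]>.068)&(P[...,2]<.1);m[:b[2]]=0;m[b[3]:]=0;m[:,:b[0]]=0;m[:,b[1]:]=0
    q=P[m];print("bar",len(q),np.median(q[:,2]),q.mean(0).round(4),[np.round(x,4) for x in cv2.minAreaRect(np.float32(q[:,:2]))])
    X=(P-[q.mean(0)[0],q.mean(0)[1],0]);ex=np.array([np.cos(a),np.sin(a),0]);x=X@ex;y=X@[-ex[1],ex[0],0]
    m=(P[...,2]>.025)&(P[...,2]<.045)&(abs(x)<.09)&(abs(y)<.06);print("rim",np.percentile(x[m],[1,99]).round(4),np.percentile(y[m],[1,99]).round(4),[np.round(k,4) for k in cv2.minAreaRect(np.float32(P[m][:,:2]))])
    c["b"]=o[0]
p=tri([(c,*c["b"]) for c in W]);print("tri",p)
t=load("top0.png");P=cloud(t)
for yaw in(102.5,104.3):
    h=np.radians(yaw);ex=np.array([np.cos(h),np.sin(h),0]);ey=np.array([-ex[1],ex[0],0]);X=P-[.600,.0635,0]
    x=X@ex;y=X@ey;m=(P[...,2]>.115)&(P[...,2]<.148)&(x<.16)&(x>-.05)&(abs(y)<.13)
    for lo,hi in((-.03,.02),(.03,.06),(.06,.09),(.09,.12)):
        k=m&(x>lo)&(x<hi);print(yaw,lo,np.sort(y[k])[[0,5,-6,-1]].round(4))
    for lo,hi in((-.12,-.08),(-.04,-.02),(0,.02),(.02,.04),(.08,.12)):
        k=m&(y>lo)&(y<hi);print(' y',lo,np.sort(x[k])[[0,3,-4,-1]].round(4))
E
```

```text
(array([338.60627178, 172.97038328]), array([  0,  13,  27,  57, 574], dtype=int32), ((16.5, 41.5), (25.951311111450195, 55.05558776855469), 14.03624439239502))
bar 603 0.08149321501866291 [ 0.5426 -0.2695  0.0806] [array([ 0.5424, -0.2713]), array([0.0724, 0.0119]), np.float64(61.9655)]
rim [-0.0709  0.0374] [-0.0378  0.0347] [array([ 0.5265, -0.263 ]), array([0.0727, 0.11  ]), np.float64(62.3706)]
(array([369.89263804, 236.03680982]), array([  0,  23,  30,  48, 652], dtype=int32), ((16.0272216796875, 46.797996520996094), (28.690723419189453, 45.344970703125), 29.47589111328125))
bar 543 0.08136558145667455 [ 0.5427 -0.2682  0.0802] [array([ 0.5423, -0.2709]), array([0.0725, 0.0121]), np.float64(62.5454)]
rim [-0.0704  0.0379] [-0.0395  0.0333] [array([ 0.5267, -0.2632]), array([0.0732, 0.1096]), np.float64(62.7095)]
tri [ 0.54072353 -0.27289448  0.07694865]
102.5 -0.03 [-0.1139 -0.1125  0.1112  0.1121]
102.5 0.03 [-0.0575 -0.055   0.0569  0.0577]
102.5 0.06 [-0.0563 -0.0546  0.0579  0.0585]
102.5 0.09 [-0.055  -0.054   0.0588  0.0591]
 y -0.12 [-0.0349 -0.0341  0.0153  0.0178]
 y -0.04 [-0.0368 -0.0358  0.1324  0.1341]
 y 0 [-0.038  -0.0373  0.1319  0.1333]
 y 0.02 [-0.0383 -0.0375  0.1309  0.1321]
 y 0.08 [-0.0406 -0.04    0.0086  0.0109]
104.3 -0.03 [-0.1138 -0.1127  0.1115  0.1118]
104.3 0.03 [-0.0586 -0.0565  0.0553  0.0559]
104.3 0.06 [-0.0587 -0.0569  0.0556  0.0559]
104.3 0.09 [-0.0586 -0.0566  0.0554  0.0558]
 y -0.12 [-0.0375 -0.0373  0.0119  0.0143]
 y -0.04 [-0.0376 -0.0368  0.1315  0.133 ]
 y 0 [-0.0375 -0.0371  0.1321  0.1337]
 y 0.02 [-0.0374 -0.0365  0.1321  0.133 ]
 y 0.08 [-0.0375 -0.0371  0.0121  0.0143]
```

Fits agree: the bar is at (0.5425,-0.271), yaw -27.6°, mid height ~0.075. The hopper yaw is 104.3° with its origin at (0.585,0.129). Now grasp, lift, and check IK for the pour.

```bash
cat >> h.py <<'E'
HY=np.radians(104.3);HX=np.array([np.cos(HY),np.sin(HY),0]);HYV=np.array([-HX[1],HX[0],0]);H0=np.array([.585,.129,0])
SC=np.array([.5425,-.2712,0]);SY=np.radians(-27.6)
def sp(yaw,th,L=None,o=None):  # TCP pose for a scoop tilted th deg, by lip or origin
    Rs=R.from_euler("ZY",[yaw,-np.radians(th)]).as_matrix()
    if o is None:o=L-Rs@[-.072,0,.022]
    return o+Rs@[0,0,.056],R.from_matrix(Rs@down(0)).as_rotvec()
PY=HY-np.pi/2
def L(z,d=.020):return H0+.008*HX-d*HYV+[0,0,z]
def st(tag=""):
    s=manip.state();print(tag,round(s["clock"],2),s["tool_pos"].round(4),s["contact_force"].round(1),round(s["gripper_width"],4),round(float(s["grasp_force"]),1));return s
PATH=[(0,.245),(10,.20),(22,.175),(32,.16),(42,.152),(52,.15),(60,.15)]
E
python3 - <<'E'
from h import *
for th,z in PATH: print(th,inverse_kinematics(*sp(PY,th,L(z))))
p,r=sp(SY,0,o=SC)
manip.move_pose(p+[0,0,.07],r);manip.move_linear(p,.1);st()
manip.set_gripper(0.0,35);st("g")
manip.move_linear(p+[0,0,.06],.1);st("lift")
cap("wrist","lift.png")
E
```

```text
0 [ 0.19689593  0.27344695  1.51839099  0.          1.34975471 -0.05268616]
10 [ 0.1913216   0.16862487  1.71475236  0.01144027  1.08399972 -0.06272924]
22 [ 0.18284163  0.04062816  1.91601891  0.03476422  0.80204869 -0.08606791]
32 [ 0.17399302 -0.05531625  2.07595984  0.07481233  0.56499388 -0.12735712]
42 [ 0.16330108 -0.13824268  2.2250687   0.17968948  0.32850622 -0.2344609 ]
52 [ 0.15071955 -0.20078267  2.36195489  0.80406689  0.10820837 -0.86212484]
60 None
 3.73 [ 0.5431 -0.2714  0.0566] [-0.1 -0.   1. ] 0.088 0.0
g 4.9 [ 0.5423 -0.2711  0.0558] [-0.9  0.6 -0.1] 0.0092 35.0
lift 5.65 [ 0.5421 -0.271   0.1156] [ 0.2 -0.2 -2.9] 0.0097 35.0
```

View pics/lift.png

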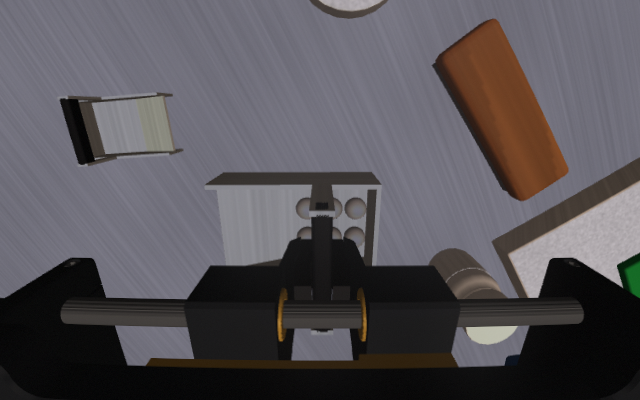

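The grasp is good and all six balls are aboard. At 52° tilt q5 gets near zero, so I'm choosing the pour yaw that keeps the wrist in plane.

```bash
python3 - <<'E'
from h import *
for yaw in np.arange(.10,.28,.02):
    o=[]
    for th in (32,45,52,56,60):
        q=inverse_kinematics(*sp(yaw,th,L(.150)));o.append(None if q is None else q[[0,3,4]].round(2).tolist())
    print(round(yaw,2),o)
for z,d in((.15,.03),(.15,.04),(.17,.02),(.19,.02)):
    q=inverse_kinematics(*sp(.18,56,L(z,d)));print(z,d,q)
E
```

```text
0.1 [[0.22, -0.12, 0.55], [0.24, -0.38, 0.27], [0.25, -1.0, 0.14], None, [0.27, 3.95, 0.2]]
0.12 [[0.21, -0.09, 0.55], [0.23, -0.3, 0.26], [0.24, -0.9, 0.12], [0.25, 4.43, 0.11], [0.25, 3.82, 0.18]]
0.14 [[0.21, -0.07, 0.54], [0.22, -0.22, 0.25], [0.23, -0.74, 0.1], [0.23, 4.31, 0.08], None]
0.16 [[0.2, -0.04, 0.54], [0.21, -0.14, 0.25], [0.21, -0.51, 0.08], [0.21, 4.09, 0.06], None]
0.18 [[0.19, -0.01, 0.54], [0.2, -0.05, 0.25], [0.2, -0.19, 0.07], None, None]
0.2 [[0.19, 0.01, 0.54], [0.19, 0.04, 0.25], [0.18, 0.17, 0.07], None, None]
0.22 [[0.18, 0.04, 0.54], [0.18, 0.13, 0.25], [0.17, 0.49, 0.08], [0.17, 2.21, 0.05], None]
0.24 [[0.18, 0.06, 0.54], [0.16, 0.21, 0.25], [0.16, 0.72, 0.1], [0.15, 1.97, 0.08], None]
0.26 [[0.17, 0.09, 0.55], [0.15, 0.29, 0.26], [0.14, 0.88, 0.12], [0.14, 1.85, 0.11], [0.13, 2.46, 0.18]]
0.15 0.03 None
0.15 0.04 None
0.17 0.02 [ 0.19910656 -0.24828829  2.39413323 -0.70954548  0.02431454  0.72008452]
0.19 0.02 [ 0.19910656 -0.27821392  2.37428006 -0.22831155  0.07003856  0.23845613]
```

```bash
sed -i 's/^PY=.*/PY=.19/; s/(42,.152),(52,.15),(60,.15)\]/(42,.152),(52,.15)]/' h.py; python3 - <<'E'
from h import *
p,r=sp(SY,0,o=SC+[0,0,.2]);manip.move_linear(p,.2)
p,r=sp(PY,0,L(.245));manip.move_linear(p,.25,rot=r);st("over")
for th,z in PATH[1:]:
    p,r=sp(PY,th,L(z));manip.move_linear(p,.08,rot=r);st(th)
    if th==32: manip.dwell(.3)
manip.dwell(.5)
cap("side","pour_s.png");c=cap("wrist","pour_w.png");t=cap("top","pour_t.png");s=load("pour_s.png")
cv2.imwrite("pics/pour.png",np.hstack([cv2.resize(s["image"][80:260,220:420],None,fx=2,fy=2),cv2.resize(c["image"],(576,360))])[:, :976])
cv2.imwrite("pics/pour.png",cv2.resize(cv2.imread("pics/pour.png"),(800,295)))
E
```

```text
over 8.48 [0.673  0.1541 0.279 ] [-0.1  0.9 -2.6] 0.0092 35.0
10 9.06 [0.6662 0.1534 0.2465] [ 0.4 -0.8 -1.4] 0.0091 35.0
22 9.43 [0.6551 0.1517 0.2339] [ 0.5  0.2 -2.1] 0.0091 35.0
32 9.78 [0.6452 0.1499 0.2275] [ 0.7 -1.5 -2.4] 0.0092 35.0
42 10.42 [0.6315 0.1473 0.2241] [ 0.2 -0.  -1. ] 0.0094 35.0
52 10.77 [0.6202 0.1451 0.228 ] [-0.1  0.2 -0.4] 0.0097 35.0
```

View pics/pour.png

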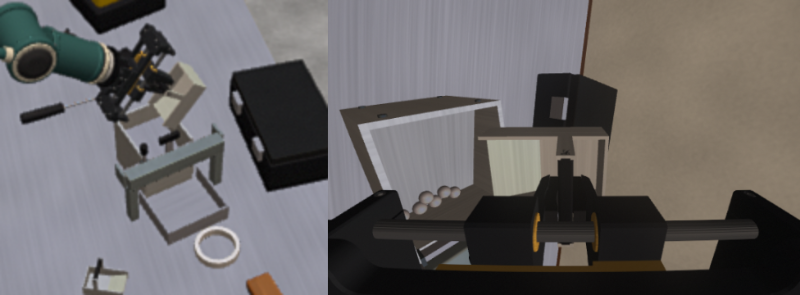

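The balls lie in the bin by the gate: five visible, the sixth probably behind the finger. Returning the scoop.

```bash
python3 - <<'E'
from h import *
for th,z in[(40,.16),(22,.19),(0,.245)]:
    p,r=sp(PY,th,L(z));manip.move_linear(p,.12,rot=r)
p,r=sp(SY,0,o=SC+[0,0,.2]);manip.move_linear(p,.3,rot=r)
manip.move_linear(sp(SY,0,o=SC+[0,0,.012])[0],.22);f0=st("near")["contact_force"][2]
z=.008
while z>-.004:
    manip.move_linear(sp(SY,0,o=SC+[0,0,z])[0],.04)
    if manip.state()["contact_force"][2]>f0+2.5:break
    z-=.002
st("down %.3f"%z)
manip.set_gripper(.05);st("open")
manip.move_linear(sp(SY,0,o=SC+[0,0,.1])[0],.25)
cap("wrist","set_w.png");cap("top","set_t.png")
st()
E
```

```text
near 15.57 [ 0.5438 -0.2716  0.0694] [-0.3 -0.4 -0.4] 0.0094 35.0
down -0.002 17.07 [ 0.5425 -0.2712  0.0558] [-4.3  2.6 10. ] 0.0093 35.0
open 17.81 [ 0.5425 -0.2712  0.0539] [ 0.2 -0.2  0.2] 0.0501 0.0
 18.47 [ 0.5409 -0.2704  0.1535] [-0.4  0.5  0.3] 0.0502 0.0
```

```bash
python3 - <<'E'
from h import *
w=load("set_w.png")["image"];t=load("set_t.png")["image"]
cv2.imwrite("pics/set.png",np.hstack([w[100:350,150:470],cv2.resize(t[150:255,225:425],None,fx=2.38,fy=2.38)[:250]]))
E
```

```text
(no output)
```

View pics/set.png

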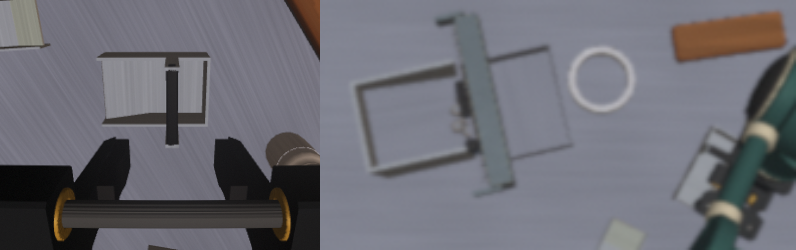

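The scoop stands empty on the bench, and the balls are against the gate. On to the gate: measure the handle and knob from two wrist poses.

```bash
cat >> h.py <<'E'
def hk(c,u=None):
    P=cloud(c);Q=P-[.600,.0635,0];x=Q@HX;y=Q@HYV;b=c["image"].max(2)<70
    o=[]
    for lo,hi in((-.032,.032),(.04,.10)):
        m=(P[...,2]>.166)&(P[...,2]<.19)&(abs(x)<.025)&(y>lo)&(y<hi)&b;q=P[m];r=cv2.minAreaRect(np.float32(q[:,:2]))
        o.append((len(q),np.median(q[:,2]).round(4),np.round(r[0],4),np.round(r[1],4),round(r[2],1),np.argwhere(m).mean(0)[::-1].round(1)))
    return o
E
python3 - <<'E'
from h import *
p=np.array([.600,.0635,.27])
best=min((104.3,-75.7),key=lambda a:abs(inverse_kinematics(p,R.from_matrix(down(np.radians(a))).as_rotvec())[5]))
r=R.from_matrix(down(np.radians(best))).as_rotvec();print(best,inverse_kinematics(p,r))
manip.move_linear(sp(SY,0,o=SC+[0,0,.2])[0],.3)
manip.move_pose(p,r);c=cap("wrist","g1.png");st()
manip.move_linear(p+[.02,-.04,.02],.3);d=cap("wrist","g2.png")
A=hk(c);B=hk(d)
for i in(0,1):print(A[i]);print(B[i]);print("tri",tri([(c,*A[i][5]),(d,*B[i][5])]).round(4))
cv2.imwrite("pics/g12.png",np.hstack([c["image"][:300,100:500],d["image"][:300,100:500]]))
E
```

```text
-75.7 [ 6.41595883e-02  1.11483480e-01  1.72560124e+00 -8.88178420e-16
  1.30450794e+00  1.38537383e+00]
 20.28 [0.5996 0.0625 0.2689] [-0.1  0.2  0.1] 0.05 0.0
(478, np.float64(0.1726), array([0.6007, 0.0644]), array([0.0436, 0.0093]), 14.4, array([320.3, 197.5]))
(433, np.float64(0.1724), array([0.6014, 0.064 ]), array([0.0425, 0.0101]), 14.1, array([275.6, 201.4]))
tri [0.6012 0.0642 0.1684]
(201, np.float64(0.1724), array([0.5476, 0.0505]), array([0.0138, 0.0149]), 12.5, array([320.5, 251.9]))
(79, np.float64(0.1722), array([0.5487, 0.0465]), array([0.0136, 0.0061]), 20.4, array([281.8, 250.5]))
tri [0.5353 0.0475 0.147 ]
```

View pics/g12.png

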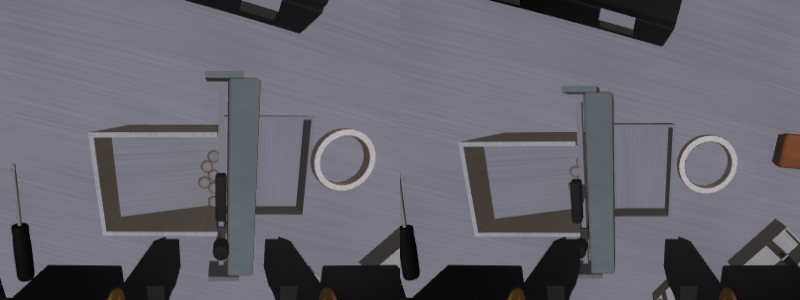

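In g1 the handle is at (320,197), the knob at (320,247), and the balls are behind the gate; heights are consistent (top 0.1725). Grasp the handle and tug.

```bash
cat >> h.py <<'E'
HD=np.array([.6010,.0642,.146]);GR=R.from_matrix(down(np.radians(-75.7))).as_rotvec()
KN=np.array([.5478,.0504,.146])
E
python3 - <<'E'
from h import *
manip.move_linear(HD+[0,0,.04],.3,rot=GR);manip.move_linear(HD,.12);st("at")
manip.set_gripper(0,45);f0=st("grip")["contact_force"][2]
for dz in np.arange(.002,.0101,.002):
    manip.move_linear(HD+[0,0,dz],.04);f=st("%.3f"%dz)["contact_force"][2]
    if f-f0<-25:break
c=cap("wrist","tug.png");print(hk(c)[1][:3])
E
```

```text
at 21.66 [0.6018 0.0638 0.147 ] [-0.7  0.5  0.3] 0.0496 0.0
grip 22.35 [0.601  0.0643 0.1461] [-0.3 -0.1  0.5] 0.0093 45.0
0.002 22.6 [0.601  0.0643 0.1475] [ 1.6  0.3 -4.3] 0.0091 45.0
0.004 22.85 [0.601  0.0643 0.1498] [ 2.2  1.7 -4.9] 0.0092 45.0
0.006 23.1 [0.6009 0.0643 0.1504] [  5.9   1.4 -12.3] 0.0093 45.0
0.008 23.35 [0.6009 0.0643 0.1506] [ 10.8   1.8 -20.6] 0.0092 45.0
0.010 23.6 [0.6008 0.0643 0.1509] [ 14.3   2.6 -28.5] 0.0088 45.0
(533, np.float64(0.1734), array([0.551 , 0.0512]))
```

Caught: it stops dead after 4 mm. Let it down, release, and slide the bolt.

```bash
python3 - <<'E'
from h import *
manip.move_linear(HD,.06);st("shut");manip.set_gripper(.05)
manip.move_linear(HD+[0,0,.04],.2);manip.move_linear(KN+[0,0,.04],.2);manip.move_linear(KN,.12)
manip.set_gripper(0,15);f0=st("knob")["contact_force"]
for s in [.012,.022,.027]+list(np.arange(.029,.0401,.002)):
    manip.move_linear(KN+HYV*s,.06);q=manip.state();f=(q["contact_force"]-f0)@HYV
    print(round(s,3),round((q["tool_pos"]-KN)@HYV,4),f.round(1),round(q["gripper_width"],4))
    if s>.026 and f<-9:break
manip.set_gripper(.05)
manip.move_linear(KN+HYV*.03+[0,0,.05],.2);manip.move_linear(HD+[0,0,.08],.3)
c=cap("wrist","b.png");o=hk(c);print(o);print((o[1][2]-o[0][2])@HYV[:2]);st()
E
```

```text
shut 23.97 [0.601  0.0643 0.1462] [ 1.6  0.9 -3.2] 0.0094 45.0
knob 26.58 [0.548  0.0508 0.1465] [-0.1  2.6  2. ] 0.0151 15.0
0.012 0.0128 1.1 0.0154
0.022 0.0226 1.8 0.0153
0.027 0.0274 1.9 0.0155
0.029 0.0289 0.8 0.0153
0.031 0.0291 -5.5 0.0152
0.033 0.0294 -10.2 0.0155
[(694, np.float64(0.1725), array([0.6011, 0.0638]), array([0.0435, 0.0094]), 14.0, array([321.9, 216.6])), (13, np.float64(0.1666), array([0.5258, 0.0451]), array([0.0014, 0.0079]), 15.2, array([320.9, 298.8]))]
0.07758576611285248
 29.82 [0.5994 0.0641 0.2236] [-0.5 -0.5  0. ] 0.0499 0.0
```

The bolt hit its far end (29 mm travel, stop felt). Now raise the gate.

```bash
python3 - <<'E'
from h import *
manip.move_linear(HD,.12);manip.set_gripper(0,45);f0=st("grip")["contact_force"][2]
for dz in(.004,.008,.02,.032,.039,.042,.0435):
    manip.move_linear(HD+[0,0,dz],.06);f=st("%.4f"%dz)["contact_force"][2]
    if f-f0<-18:break
manip.dwell(1.5);c=cap("wrist","up.png");t=cap("top","up_t.png");s=cap("side","up_s.png");st()
cv2.imwrite("pics/up.png",np.hstack([cv2.resize(s["image"][120:240,260:400],None,fx=2.5,fy=2.5),c["image"][:300,180:480],cv2.resize(t["image"][150:250,230:290+60],None,fx=1.25,fy=1.25,)[:0].reshape(0,150,3) if 0 else cv2.copyMakeBorder(t["image"][150:250,230:350],0,200,0,0,cv2.BORDER_CONSTANT)]))
E
```

```text
grip 31.32 [0.6011 0.0643 0.1461] [-0.9  1.4  1.1] 0.0091 45.0
0.0040 31.57 [0.601  0.0643 0.1497] [ 1.7  1.4 -3.4] 0.0095 45.0
0.0080 31.82 [0.601  0.0643 0.1539] [ 2.3  0.8 -4.2] 0.0091 45.0
0.0200 32.17 [0.601  0.0643 0.1663] [ 0.2  1.1 -0.1] 0.0094 45.0
0.0320 32.52 [0.601  0.0643 0.1777] [ 3.3  1.3 -6.1] 0.0092 45.0
0.0390 32.79 [0.601  0.0643 0.1846] [ 2.9  2.7 -5.6] 0.0092 45.0
0.0420 33.04 [0.601  0.0643 0.1877] [ 4.4  3.  -6. ] 0.009 45.0
0.0435 33.29 [0.601  0.0643 0.1894] [ 4.2  2.  -6.3] 0.0095 45.0
 34.94 [0.601  0.0643 0.1895] [ 4.7  3.4 -6.5] 0.0092 45.0
```

View pics/up.png

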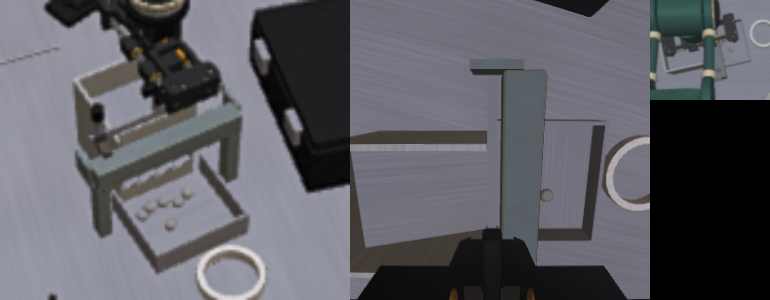

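The side view shows six balls in the tray: (140,215), (150,207), (163,200), (178,203), (188,193) and (170,224). The gate is held about 43 mm up. Handing in.

```bash
python3 -c "
from h import *
print(order.close_job());st()"
```

```text
the job is handed in; nothing more can be done
None
the job is handed in; nothing more can be done
```

Job handed in at about 35 s: all six balls went through the hopper into the tray, the scoop is back upright on the bench, the gate was caught so I slid the bolt to its far end, and the arm still holds the gate about 43 mm up by its handle.

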